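# Lock the dust-box hatch with its slotted key

### The job

The dust box's hatch is closed but its brass push-and-turn lock is still open. Take the orange key from its aluminium stand, set the blade in the slot, press the lock in gently and turn it a quarter turn clockwise until it seats, then put the key back upright in its stand, fully down. Touch the lock and box with the key only, never force them, and leave the other things on the bench where they are.

Things in the scene. Friction and masses are not known exactly. Their poses are not given: they have to be found in the camera images.
- dustbox: White metal dust box, 240 x 200 x 70 mm, fixed, with a blue hatch plate on top (surface 74 mm above the bench). Origin: centre of its underside. Lock axis 55 mm from the origin towards -x; a black bar handle (80 mm along y, top 103 mm above the bench) 60 mm towards +x.
- lock_mouth (a point): On the lock's axis at the top of its round steel bezel (inner diameter 43 mm, outer 55 mm), 76 mm above the bench; axes as the box. Lock: brass disc 40 mm across with a slot 21 mm long, 4.5 mm wide, 6 mm deep, chamfered 1.5 mm. The slot runs along y when open (red marks), x when locked (green marks). The disc's height is unmeasured: top from 8 mm below to 4 mm above this point.
- lock (a joint): Angle of the brass disc: 0 open, grows clockwise from above, 1.571 rad at the hard stop (seated). Sprung disc: sinks from 3 N, 4 N per mm, bottoms hard after 3 mm (15 N). It turns only while pushed 2 to 3 mm down (12 to 18 N), against light friction (under 0.12 N m); let go at the stop it springs up and stays. Over 24 N in all on the way, or 70 N (0.35 N m) on the stop, harms it.
- key: Slotted key, 87 mm tall, 90 g, upright in its stand. Origin: centre of the blade's lower edge; z up along the key. Blade 16 mm wide along key x, 3 mm thick along y, 14 mm tall; above it a steel shank 12 mm in diameter up to 42 mm; a dark collar 36 mm in diameter from 42 to 47 mm; an orange grip block, 30 mm along x, 14 mm along y, from 47 to 87 mm.
- stand: Aluminium block 60 x 60 x 55 mm, fixed, with a 23 mm round hole straight down through its centre; origin: centre of its underside. The key hangs in the hole with its collar on the block's top, so the key's origin is then 13 mm above the bench.
- jaw_model: Plaster jaw model, a horseshoe about 60 mm across and 30 mm high; origin at its underside. Leave it alone.
- jar_red: White jar with a red label, 60 mm in diameter, 55 mm high; origin at its underside. Leave it alone.
- jar_blue: White jar with a blue label, 60 mm in diameter, 55 mm high; origin at its underside. Leave it alone.
- dropper: Clear bottle, 52 mm in diameter, 120 mm high; origin at its underside. Leave it alone.
- wax_spatula: Spatula lying on the bench, 160 mm long along its x. Leave it alone.
- probe: Steel hand probe lying on the bench, 160 mm long along its x, 10 mm thick. Leave it alone.
Mind the look-alikes: they are no part of the job. What is shaped like the key but blue is not meant.

How it is judged (in metres and radians):
On the way, in this order (a step that is already met when the one before it is completed fails the run):
1. the key's blade is down in the lock, the lock not yet turned (horizontal distance between key and lock_mouth below 0.005 m and z of key in the frame of lock_mouth below -0.003 m and value of joint lock below 0.4 rad), for 0.1 s.
2. the lock is turned to its seat with the key's blade in it (value of joint lock above 1.47 rad and horizontal distance between key and lock_mouth below 0.008 m and z of key in the frame of lock_mouth below -0.001 m), for 0.1 s.
At the end, for the whole second after the job is handed in: The lock is seated (within 0.1 rad of its stop) and the key is at rest, released, upright (within 0.12 rad) in its stand: within 8 mm of the hole's axis and collar down on the block (within 5 mm) (value of joint lock above 1.47 rad and horizontal distance between key and stand below 0.008 m and z of key in the frame of stand between 0.008 and 0.018 m and angle between key's own z axis and vertical below 0.12 rad and linear speed of key below 0.02 m/s); the robot touches nothing.
It fails at once if the key presses or twists on the lock or box with more than 24 N before the lock has come to its seat (contact force between key and dustbox above 24 N and value of joint lock below 1.45 rad).
It fails at once if the key presses or twists on the lock or box with more than 70 N (contact force between key and dustbox above 70 N).
It fails at once if the fingers touch the box or lock (contact force between the fingers and dustbox above 2 N).
It fails at once if another thing on the bench is pushed more than 30 mm (distance of any of jaw_model, jar_red, jar_blue, dropper, wax_spatula, probe from where it was at the start of the episode above 0.03 m).
It also fails if it takes over 61 s, if anything falls off the work surface, if the arm or the gripper's body presses on something with over 40 N, if the wrist force passes 120 N, or if a joint passes its speed limit or range.

### The arm

A 6-joint arm with a two-finger parallel gripper is mounted at the origin on the work surface. World frame = base frame: x ahead of the robot, y to its left, z up, the work surface at z = 0. Lengths are in mm, angles in degrees, forces in N, time in s.
With the tool pointing down it reaches from about 300 to 850 mm from the base axis. Payload 4.2 kg.
Tool frame: the origin (TCP) lies at the very end of the fingers, on their centre line; the grasp point (between the pads) lies env.pinch_z behind it (env.pinch_z is the distance from the TCP to the grasp point, in mm); z points along the fingers, y is the line along which they close (so a half turn about z gives the same grasp; the last joint's range is limited). The gripper opens to 91 mm and grips with 3 to 60 N. Pads are 32 mm wide; open, the fingers measure 118 mm over their backs; the gripper's body (76 mm by 178 mm) begins 60 mm behind the grasp point.
Start: joints at [62.109, 18.312, 89.639, -0, 72.044, -1.146], TCP at [258.773, 513.498, 213.976] pointing down, gripper open.
Joint ranges: [-177.97, 177.97], [-48.28, 115.42], [12.27, 149.76], [-77.06, 257.06], [2.81, 150.46], [-146.56, 146.56]. Speed limits (degrees/s): [147.25, 147.25, 180, 180, 180, 180].

### API

Orientations are given as [roll, pitch, yaw] about the fixed x, y, z axes, in that order (R = Rz(yaw) Ry(pitch) Rx(roll)).
In Python, from workcell import state, vision, job_done, env gives the robot as it stands.
- The arm moves only by the tool servo_tool, never from a script. Its argument "rows" is a list of rows, each a list of 5 numbers: the shift along the tool's x, y, z scaled (see below), then the turn about the tool's z scaled (see below), then the opening, from 0 (shut) to 1 (fully open). A call has 1 to 20 rows; each row is the pose to reach, as a shift and turn from the pose commanded when the call began, along the tool's axes at that moment; what a row does not reach only later rows make up. The controller multiplies each number of a shift by 200 mm and each number of a turn by 90 degrees. A row lasts 1/12 s, in which the tool goes at most 41.7 mm and 7.16 degrees, less where a joint would pass 70% of its speed; a pose out of reach is approached as far as the arm can. A call with a number of a shift or a turn outside -1 to 1 is refused whole. A call with a gripper value outside its range is refused whole. The fingers move at their own pace and stop on an object; "force" is the grip in N (left out, the last holds). Time passes only in rows, so rows that repeat a pose let the fingers close. It gives the time, the measured TCP pose, the force, the opening and the grip force at its end, in the units of the state.
- state(): the state, without advancing time (a new reading comes with each control period).
- vision.grab_frame(name): name is "scene" or "top" or "wrist"; returns the picture (384x512x3 uint8, red, green, blue); there is no depth.
- vision.camera_info(name): a dict with "vertical_fov" (degrees; the focal length in pixels is half the picture's height over the tangent of half this angle, whatever the lens; pixels are square), "cx", "cy" (the principal point, pixels), "distortion" ([k1, k2, p1, p2, k3] as OpenCV has them; the pictures are not rectified), "T" (4x4, takes a point from camera to world coordinates). Camera axes: x right, y up, looking along -z (the intrinsics and any distortion apply to the point x, -y, -z); pixel columns grow to the right and rows downward; lengths in mm; the calibration is good to about 2 mm. A picture is of the moment at which its call begins: read the wrist's pose just before it. camera_info takes no time and is no camera call; for the wrist camera it gives the pose at the moment of the call.
- job_done(): hands the job in; it is judged then, once.
The state is a dict: "time_s": time; "qpos": joint angles; "qvel": joint speeds; "effort": joint torques, N m; "ee_pos": TCP position; "ee_rot": TCP orientation; "force": force on the tool from outside, world axes, zero at the start; "torque": the same for the moment, N m; "gripper_width": finger opening in mm; "gripper_force": force on a finger pad.
Only numpy, scipy, OpenCV 4.12 (cv2) and the standard library are available. Lean on these libraries where they do the work, as an engineer would, in place of code of your own. Each camera call takes 0.05 s, during which the arm holds its last target. There are 200 camera calls.

## Working session

There is one attempt and no reset: what is moved stays moved. The work goes in short steps, Python scripts to look and compute and a tool call to move; the robot and the scene stay as the last step left them, time stands still between calls to the robot, and variables do not carry over. Pictures are saved under pics/ and viewed, at most 10 in all, crops included, and the job is handed in when it is done.

Besides the shell and the picture viewer there is one more tool, called after "Emit:" as name(argument=value, ...), one argument or row to a line, values as JSON. servo_tool: Moves the arm, as the interface text tells. Its arguments: {"type":"object","properties":{"rows":{"type":"array"},"force":{"type":"number"}},"required":["rows"]}

```bash
ls; mkdir -p pics; python3 - <<'E'
from workcell import state, vision, env
import cv2,numpy as np
print(state(), env.pinch_z)
ims=[]
for n in ("scene","top"):
    im=vision.grab_frame(n); cv2.imwrite(f"pics/{n}0.png",im[:,:,::-1]); c=vision.camera_info(n); print(n,c)
    np.save(f"{n}0.npy",im)
print(vision.camera_info("wrist"))
E
```

```text
pics
{'time_s': 0.0, 'qpos': array([ 6.21098281e+01,  1.83482124e+01,  8.97052582e+01, -1.48149521e-04,
        7.20438736e+01, -1.14754869e+00]), 'qvel': array([ 0.04906657,  0.07221902,  0.01301818,  0.04844124, -0.0036711 ,
        0.02737883]), 'effort': array([ 1.82879990e-04, -4.12460089e+01, -2.31971687e+01,  7.26629840e-02,
        4.55071614e-02, -1.55326434e-04]), 'ee_pos': array([258.52069517, 513.04575591, 213.1624314 ]), 'ee_rot': array([-1.79902673e+02, -1.80869980e-03,  1.53257421e+02]), 'force': array([-0.2284357 , -0.58987491,  0.1917028 ]), 'torque': array([0.01227137, 0.04158537, 0.0133868 ]), 'gripper_force': 0.0, 'gripper_width': 91.10250592022948} 18.8
scene {'vertical_fov': 50.20782574235713, 'cx': 251.55895476941635, 'cy': 186.30083610294113, 'distortion': array([0.03099839, 0.        , 0.        , 0.        , 0.        ]), 'T': array([[ 7.21855670e-01, -5.30805400e-01,  4.44038308e-01,
         1.07586094e+03],
       [ 6.92043633e-01,  5.53635147e-01, -4.63210248e-01,
        -5.51039250e+02],
       [ 3.92875955e-05,  6.41664828e-01,  7.66985167e-01,
      
[... 452 characters left out ...]
+00],
       [-5.69849639e-03,  2.18259008e-01,  9.75874240e-01,
         1.58186208e+03],
       [ 0.00000000e+00,  0.00000000e+00,  0.00000000e+00,
         1.00000000e+00]])}
{'vertical_fov': 64.40734502709371, 'cx': 252.40976140346123, 'cy': 191.15100625756548, 'distortion': array([-0.07334871,  0.        ,  0.        ,  0.        ,  0.        ]), 'T': array([[ 4.49844248e-01, -8.54991848e-01, -2.58126118e-01,
         1.85737684e+02],
       [ 8.93104907e-01,  4.30016277e-01,  1.32097033e-01,
         5.50289118e+02],
       [-1.94345369e-03, -2.89956793e-01,  9.57037764e-01,
         3.83292924e+02],
       [ 0.00000000e+00,  0.00000000e+00,  0.00000000e+00,
         1.00000000e+00]])}
```

View pics/scene0.png

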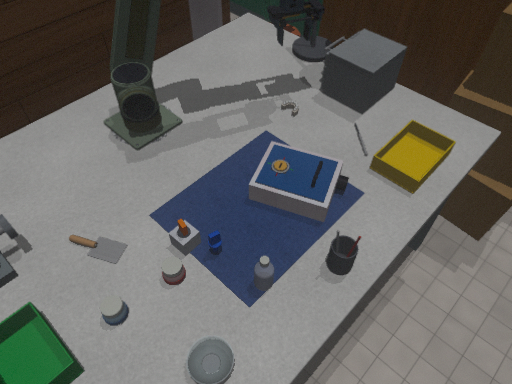

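View pics/top0.png

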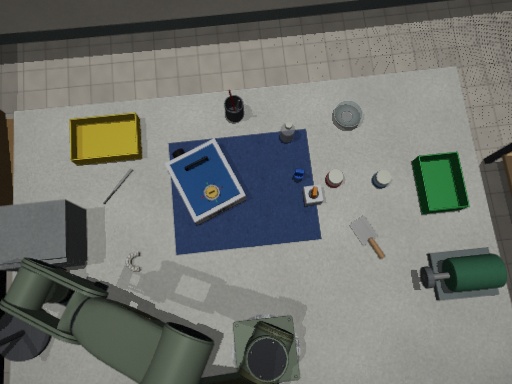

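Candidates: the orange key in the stand at scene (183,226) / top (315,192) is the one described. The blue look-alike is at scene (215,241) / top (299,175). The spatula's orange-brown handle, top (376,248), is not a key. The lock is at top (212,192), scene (281,166). Next I'll measure and take one close crop to check.

```bash
cat > h.py <<'E'
import cv2,numpy as np
from workcell import state, vision, env
def K(c):
    f=192/np.tan(np.radians(c["vertical_fov"]/2)); return np.array([[f,0,c["cx"]],[0,f,c["cy"]],[0,0,1]])
def ray(c,uv):
    p=cv2.undistortPoints(np.array([[uv]],float),K(c),c["distortion"])[0,0]
    d=c["T"][:3,:3]@np.array([p[0],-p[1],-1]); return c["T"][:3,3],d/np.linalg.norm(d)
def onplane(c,uv,z):
    o,d=ray(c,uv); return o+d*(z-o[2])/d[2]
def tri(a,b):
    (o1,d1),(o2,d2)=a,b
    t=np.linalg.lstsq(np.array([d1,-d2]).T,o2-o1,rcond=None)[0]
    p,q=o1+t[0]*d1,o2+t[1]*d2; return (p+q)/2,np.linalg.norm(p-q)
def proj(c,P):
    p=(np.asarray(P,float).reshape(-1,3)-c["T"][:3,3])@c["T"][:3,:3]
    p=p*[1,-1,-1]; return cv2.projectPoints(p,np.zeros(3),np.zeros(3),K(c),c["distortion"])[0][:,0]
def mask(im,lo,hi,roi=None):
    m=cv2.inRange(cv2.cvtColor(im,cv2.COLOR_RGB2HSV),lo,hi)
    if roi is not None:
        r=np.zeros_like(m); x0,y0,x1,y1=roi; r[y0:y1,x0:x1]=255; m&=r
    return m
def cents(m,amin=5):
    n,_,s,c=cv2.connectedComponentsWithStats(m); return [(c[i].round(1),s[i].tolist()) for i in range(1,n) if s[i][4]>=amin]
E
python3 - <<'E'
from h import *
r={}
for n,k,l in (("top",(295,175,330,215),(195,175,230,210)),("scene",(165,210,205,255),(262,150,300,180))):
    im=np.load(n+"0.npy"); c=vision.camera_info(n)
    mk=mask(im,(3,150,100),(18,255,255),k); ml=mask(im,(10,90,80),(30,255,255),l)
    print(n,"key",cents(mk),"lock",cents(ml))
    for key,m in(("k",mk),("l",ml)):
        a=max(cents(m,3),key=lambda t:t[1][4]); r[n+key]=ray(c,a[0])
    for z in (80,74,): print(z,onplane(c,max(cents(ml,3),key=lambda t:t[1][4])[0],z))
print("key",tri(r["topk"],r["scenek"]),"lock",tri(r["topl"],r["scenel"]))
a=np.load("scene0.npy")[205:265,160:240]; b=np.load("top0.npy")[140:215,180:330]
a=cv2.resize(a,(400,300),interpolation=2); b=cv2.resize(b,(750,375),interpolation=2)[:300]
cv2.imwrite("pics/c1.png",np.hstack([cv2.resize(a,(300,225)),cv2.resize(b,(500,225))])[:,:,::-1])
E
```

```text
top key [(array([314.4, 191.2]), [313, 187, 4, 9, 32])] lock [(array([211.3, 192. ]), [206, 187, 12, 11, 101])]
80 [544.49727817 129.65364896  80.        ]
74 [545.91262995 130.14951901  74.        ]
scene key [(array([181.4, 223. ]), [178, 219, 8, 9, 42])] lock [(array([279.9, 165.1]), [274, 161, 13, 10, 99])]
80 [547.16694673 125.77568896  80.        ]
74 [543.71980207 130.188599    74.        ]
key (array([ 504.62916176, -225.61540572,   93.89511562]), np.float64(1.7040094758481035)) lock (array([545.05994305, 129.49104021,  75.76653391]), np.float64(1.3158596904526192))
```

View pics/c1.png

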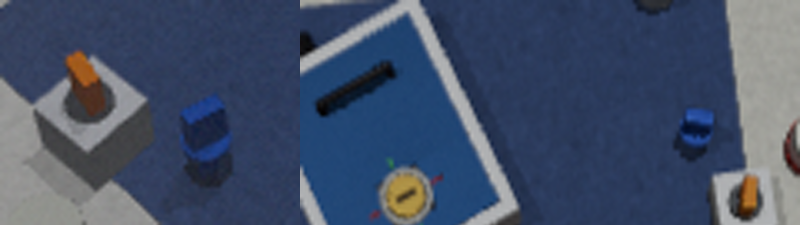

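The crop shows the orange key in the aluminium block (left) and the blue one beside it, free-standing. The lock slot runs between the red marks. I'm moving above the orange key.

Emit:
servo_tool(
  rows=[
    [-0.92,-0.92,0,0,0.6],
    [-0.92,-0.92,0,0,0.6],
    [-0.92,-0.92,0,0,0.6],
    [-0.92,-0.92,0,0,0.6],
    [-0.92,-0.92,0,0,0.6],
    [-0.92,-0.92,0,0,0.6],
    [-0.92,-0.92,0,0,0.6],
  ],
)

```text
time_s: 0.68
ee_pos: [340.5, 261.5, 213.7]
ee_rot: [-179.8, 0.1, 153.1]
force: [-0.3, -0.2, 0.7]
gripper_width: 54.9
gripper_force: 0.0
```

Emit:
servo_tool(
  rows=[
    [-0.92,-0.91,0,0,0.6],
    [-0.92,-0.91,0,0,0.6],
    [-0.92,-0.91,0,0,0.6],
    [-0.92,-0.91,0,0,0.6],
    [-0.92,-0.91,0,0,0.6],
    [-0.92,-0.91,0,0,0.6],
    [-0.92,-0.91,0,0,0.6],
  ],
)

```text
time_s: 1.27
ee_pos: [424.2, 16.5, 213.9]
ee_rot: [-179.9, 0.1, 153.0]
force: [0.7, 0.3, -0.3]
gripper_width: 54.8
gripper_force: 0.0
```

Emit:
servo_tool(
  rows=[
    [-0.92,-0.91,0.05,-0.19,0.6],
    [-0.92,-0.91,0.05,-0.19,0.6],
    [-0.92,-0.91,0.05,-0.19,0.6],
    [-0.92,-0.91,0.05,-0.19,0.6],
    [-0.92,-0.91,0.05,-0.19,0.6],
    [-0.92,-0.91,0.05,-0.19,0.6],
    [-0.92,-0.91,0.05,-0.19,0.6],
    [-0.92,-0.91,0.05,-0.19,0.6],
    [-0.92,-0.91,0.05,-0.19,0.6],
    [-0.92,-0.91,0.05,-0.19,0.6],
  ],
)

```text
time_s: 2.1
ee_pos: [504.8, -223.0, 203.5]
ee_rot: [179.9, -0.1, 170.4]
force: [-0.3, -0.7, 0.2]
gripper_width: 54.4
gripper_force: 0.0
```

```bash
python3 - <<'E'
from h import *
s=state(); print(s["time_s"],s["ee_pos"],s["ee_rot"])
c=vision.camera_info("wrist"); im=vision.grab_frame("wrist"); np.save("w1.npy",im)
cv2.imwrite("pics/w1.png",im[:,:,::-1])
m=mask(im,(3,150,60),(18,255,255)); print(cents(m,30))
cnt=max(cv2.findContours(m,0,2)[0],key=cv2.contourArea); print(cv2.minAreaRect(cnt))
E
```

```text
2.1 [ 504.78825121 -222.95223836  203.48212584] [ 1.79928832e+02 -8.15642854e-02  1.70381437e+02]
[(array([248.9, 186.8]), [242, 169, 15, 38, 518]), (array([356.7, 284.4]), [347, 259, 17, 51, 363]), (array([148.3, 284.1]), [142, 260, 17, 50, 363]), (array([317.1, 332.4]), [167, 318, 285, 24, 3585])]
((308.802001953125, 332.27996826171875), (20.018779754638672, 284.03759765625), 88.0174789428711)
```

View pics/w1.png

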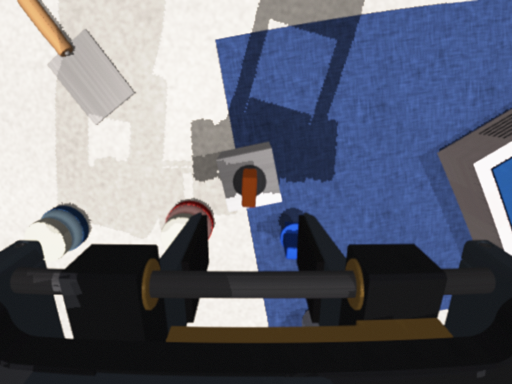

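The orange key's grip is at (249,187) with its collar in the block. The blue look-alike is at (290,240) and the red jar at (190,215). Next I'll split the top face from the side face.

```bash
python3 - <<'E'
from h import *
im=np.load("w1.npy"); c=vision.camera_info("wrist")
print([tuple(map(int,im[r,249])) for r in range(164,212,2)])
hsv=cv2.cvtColor(im,cv2.COLOR_RGB2HSV)
m=mask(im,(3,150,60),(18,255,255),(235,160,265,215))
for r in range(166,210,3):
    x=np.where(m[r])[0]; print(r,x.min() if len(x) else None,x.max() if len(x) else None)
# hole/collar & stand block top
cnt=max(cv2.findContours(m,0,2)[0],key=cv2.contourArea); 
# direction of long sides from edges
E
```

```text
[(90, 87, 87), (33, 33, 34), (59, 36, 28), (100, 44, 16), (101, 43, 12), (100, 42, 10), (103, 44, 15), (127, 54, 16), (133, 58, 19), (133, 59, 19), (132, 57, 17), (131, 56, 16), (132, 57, 17), (132, 57, 18), (133, 57, 18), (131, 56, 16), (132, 57, 17), (131, 57, 18), (131, 56, 17), (131, 56, 16), (132, 57, 16), (137, 76, 55), (98, 109, 161), (71, 98, 160)]
166 None None
169 244 254
172 243 256
175 243 256
178 242 256
181 242 256
184 242 256
187 242 256
190 242 256
193 242 256
196 243 254
199 243 254
202 242 254
205 243 254
208 None None
```

```bash
python3 - <<'E'
from h import *
c=vision.camera_info("wrist")
a=onplane(c,(249.3,177.2),100);b=onplane(c,(248.6,206.7),100)
print(a,b,(a+b)/2,np.linalg.norm(a-b)," axis deg",np.degrees(np.arctan2(*(a-b)[1::-1])))
e=[onplane(c,p,100) for p in((242,181),(256.5,181),(242.5,203),(254.8,203))]
print((e[0]+e[1])/2,(e[2]+e[3])/2,np.linalg.norm(e[0]-e[1]),np.linalg.norm(e[2]-e[3]))
d=(e[0]+e[1])/2-(e[2]+e[3])/2; print(np.degrees(np.arctan2(d[1],d[0])))
s=state();p=(a+b)/2;y=np.radians(s["ee_rot"][2]);d=p-s["ee_pos"];print("tool dx,dy",d[0]*np.cos(y)+d[1]*np.sin(y),d[0]*np.sin(y)-d[1]*np.cos(y))
# refine blue/brass box orientation from top view
E
```

```text
[ 492.08420252 -223.4646005   100.        ] [ 520.53554956 -229.02303559  100.        ] [ 506.30987604 -226.24381805  100.        ] 28.989228154747515  axis deg 168.94557241351984
[ 495.6631854  -224.12583814  100.        ] [ 516.86817952 -228.34313265  100.        ] 13.475908156767744 11.683612885559766
168.75166625252663
tool dx,dy -2.116247355979281 -3.257051277997959
```

Emit:
servo_tool(
  rows=[
    [-0.01,-0.016,0,0.016,0.6],
    [-0.01,-0.016,0.2,0.016,0.6],
    [-0.01,-0.016,0.4,0.016,0.6],
    [-0.01,-0.016,0.55,0.016,0.6],
    [-0.01,-0.016,0.65,0.016,0.6],
    [-0.01,-0.016,0.69,0.016,0.6],
    [-0.01,-0.016,0.69,0.016,0.6],
    [-0.01,-0.016,0.69,0.016,0.6],
  ],
)

```text
time_s: 2.82
ee_pos: [507.3, -227.6, 66.9]
ee_rot: [-180.0, 0.1, 168.9]
force: [1.0, 0.1, 0.4]
gripper_width: 55.0
gripper_force: 0.0
```

Emit:
servo_tool(
  rows=[
    [0,0,0,0,0.25],
    [0,0,0,0,0.15],
    [0,0,0,0,0.05],
    [0,0,0,0,0],
    [0,0,0,0,0],
    [0,0,0,0,0],
    [0,0,0,0,0],
  ],
  force=50,
)

```text
time_s: 3.4
ee_pos: [506.6, -227.7, 66.2]
ee_rot: [180.0, 0.0, 168.9]
force: [-0.7, 0.4, 0.7]
gripper_width: 13.8
gripper_force: 50.0
```

Emit:
servo_tool(
  rows=[
    [0,0,-0.1,0,0],
    [0,0,-0.25,0,0],
    [0,0,-0.4,0,0],
    [0,0,-0.6,0,0],
    [0,0,-0.735,0,0],
    [0,0.2,-0.735,0,0],
    [0,0.4,-0.735,0,0],
    [0,0.6,-0.735,0,0],
    [0,0.8,-0.735,0,0],
    [0,0.8,-0.735,0,0],
  ],
)

```text
time_s: 4.23
ee_pos: [537.9, -64.5, 212.7]
ee_rot: [179.8, -0.0, 169.2]
force: [-0.5, -0.5, -1.4]
gripper_width: 14.2
gripper_force: 50.0
```

Emit:
servo_tool(
  rows=[
    [0,0.2,0,0.1,0],
    [0,0.4,0,0.2,0],
    [0,0.6,0,0.3,0],
    [0,0.8,0,0.4,0],
    [0,0.8,0,0.5,0],
    [0,0.8,0,0.577,0],
    [0,0.8,0,0.577,0],
    [0,0.8,0,0.577,0],
    [0,0.8,0,0.577,0],
    [0,0.8,0,0.577,0],
  ],
)

```text
time_s: 5.07
ee_pos: [567.9, 85.9, 212.6]
ee_rot: [-180.0, -0.0, 117.1]
force: [-0.3, -0.2, -1.9]
gripper_width: 14.0
gripper_force: 50.0
```

```bash
python3 - <<'E'
from h import *
s=state(); print(s["time_s"],s["ee_pos"],s["ee_rot"],s["gripper_width"])
c=vision.camera_info("wrist"); im=vision.grab_frame("wrist"); np.save("w2.npy",im); np.save("w2c.npy",c,allow_pickle=True)
cv2.imwrite("pics/w2.png",im[:,:,::-1])
E
```

```text
5.0667 [567.88467046  85.88768152 212.58582167] [-1.79954561e+02 -1.01361427e-02  1.17087851e+02] 14.015354356780025
```

View pics/w2.png

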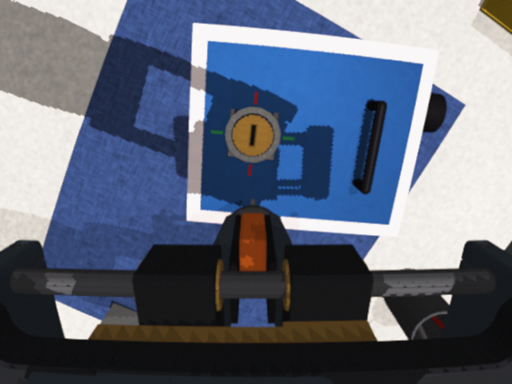

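The lock is at (252,133) with its slot near vertical. Red marks are at (256,98) and (249,170), green at (217,131) and (288,138). The held key is at (253,240).

```bash
python3 - <<'E'
from h import *
im=np.load("w2.npy"); c=np.load("w2c.npy",allow_pickle=True).item()
roi=(200,80,310,190)
mr=mask(im,(165,90,60),(180,255,255),roi)|mask(im,(0,90,60),(6,255,255),roi); mg=mask(im,(40,80,50),(95,255,255),roi)
mb=mask(im,(10,90,60),(30,255,255),roi)
for n,m in(("r",mr),("g",mg),("b",mb)): print(n,cents(m,6))
b=cv2.convexHull(max(cv2.findContours(mb,0,2)[0],key=cv2.contourArea)); print("disc",cv2.fitEllipse(b))
dk=cv2.inRange(cv2.cvtColor(im,cv2.COLOR_RGB2GRAY),0,60); f=np.zeros_like(dk); cv2.fillConvexPoly(f,b,255); f=cv2.erode(f,None,iterations=3)
cn=max(cv2.findContours(dk&f,0,2)[0],key=cv2.contourArea); print("slot",cv2.minAreaRect(cn))
hsv=cv2.cvtColor(im,cv2.COLOR_RGB2HSV)
g=cv2.inRange(hsv,(0,0,50),(180,70,255)); r=np.zeros_like(g); cv2.circle(r,(252,134),36,255,-1); g&=r
cn=cv2.convexHull(np.vstack([k for k in cv2.findContours(cv2.morphologyEx(g,2,np.ones((3,3))),0,2)[0]])); print("bezel",cv2.fitEllipse(cn),cv2.boundingRect(cn))
E
```

```text
r [(array([255.6,  97.7]), [254, 92, 4, 13, 39]), (array([249.4, 169.8]), [248, 164, 4, 12, 34])]
g [(array([216.3, 131.7]), [211, 130, 12, 5, 43]), (array([287.9, 137.9]), [282, 136, 13, 5, 45])]
b [(array([252.3, 134.8]), [232, 114, 42, 42, 1272])]
disc ((252.30093383789062, 134.8158416748047), (41.1104621887207, 41.441707611083984), 162.50209045410156)
slot ((252.45050048828125, 134.9950408935547), (4.477667808532715, 20.39826202392578), 5.710592269897461)
bezel ((252.40762329101562, 134.04563903808594), (58.63280487060547, 59.12277603149414), 176.85086059570312) (225, 107, 56, 56)
```

```bash
python3 - <<'E'
from h import *
c=np.load("w2c.npy",allow_pickle=True).item()
P=lambda u,z: onplane(c,u,z)[:2]
r1,r2,g1,g2=P((255.6,97.7),74.3),P((249.4,169.8),74.3),P((216.3,131.7),74.3),P((287.9,137.9),74.3)
an=lambda d:np.degrees(np.arctan2(d[1],d[0]))
print("marks c",(r1+r2)/2,(g1+g2)/2,"angles",an(r1-r2),an(g2-g1)+90, "spacing",np.linalg.norm(r1-r2),np.linalg.norm(g1-g2))
print("bezel c",P((252.4,134.05),76))
for z in(68,72,76,80): print(z,"disc c",P((252.3,134.8),z),"dia",np.linalg.norm(P((231.6,134.8),z)-P((273,134.8),z)))
th=np.radians(5.71);d=np.array([np.sin(th),-np.cos(th)])*10;s=np.array([252.4,135]);print("slot ang",an(P(s+d,74)-P(s-d,74)))
e=np.array([567.885,85.888]);y=np.radians(117.09)
L=((r1+r2)/2+(g1+g2)/2)/2
d=L-e;print("tool d",d[0]*np.cos(y)+d[1]*np.sin(y),d[0]*np.sin(y)-d[1]*np.cos(y))
E
```

```text
marks c [546.53723454 128.39371085] [546.32281655 128.34362163] angles 112.15583741206416 112.18004058070899 spacing 72.22225878922116 72.17728780949278
bezel c [546.10815013 129.22582901]
68 disc c [546.75618003 127.72066731] dia 42.40241574061604
72 disc c [546.55713578 128.1194765 ] dia 41.86344925058327
76 disc c [546.35809154 128.51828569] dia 41.32448276055049
80 disc c [546.1590473  128.91709487] dia 40.785516270517704
slot ang 111.35634639861286
tool d 47.590580703896364 0.24405206057036466
```

```bash
python3 - <<'E'
from h import *
im=np.load("w2.npy"); c=np.load("w2c.npy",allow_pickle=True).item()
m=mask(im,(3,150,40),(18,255,255),(225,200,285,275))
for r in range(206,276,6):
    x=np.where(m[r])[0]; print(r,(x.min(),x.max()) if len(x) else None)
y=np.radians(117.09);tx=np.array([np.cos(y),np.sin(y),0]);e=np.array([567.885,85.888,212.6])
for h in(-5,0,10,20,33): print(h,proj(c,[e+15*tx+[0,0,h],e-15*tx+[0,0,h]]).round(1).tolist())
print("lock axis proj",proj(c,[546.4,128.4,74.3]), "tip now",proj(c,[e+[0,0,-53],e+8*tx+[0,0,-53],e+18*tx+[0,0,-8]]))
print([tuple(map(int,im[r,253])) for r in range(200,276,4)])
E
```

```text
206 None
212 None
218 (np.int64(241), np.int64(264))
224 (np.int64(240), np.int64(265))
230 (np.int64(240), np.int64(265))
236 (np.int64(239), np.int64(266))
242 (np.int64(239), np.int64(266))
248 (np.int64(239), np.int64(266))
254 (np.int64(239), np.int64(266))
260 (np.int64(239), np.int64(266))
266 (np.int64(239), np.int64(284))
272 None
-5 [[251.7, 212.8], [251.7, 256.3]]
0 [[251.6, 215.8], [251.7, 260.3]]
10 [[251.6, 222.3], [251.6, 268.7]]
20 [[251.5, 229.5], [251.6, 278.0]]
33 [[251.4, 240.2], [251.5, 291.8]]
lock axis proj [[252.28536891 134.73481666]] tip now [[251.86009039 208.77043123]
 [251.8560128  199.01426132]
 [251.66852429 206.53602508]]
[(63, 61, 62), (56, 54, 54), (46, 45, 46), (64, 46, 40), (113, 47, 14), (113, 48, 16), (100, 43, 12), (98, 42, 14), (106, 45, 12), (114, 49, 14), (142, 60, 18), (127, 55, 17), (128, 56, 18), (128, 54, 17), (126, 54, 17), (127, 54, 17), (163, 70, 21), (128, 55, 18), (33, 29, 29)]
```

Emit:
servo_tool(
  rows=[
    [0.1,0,0,0.03,0],
    [0.2,0,0,0.055,0],
    [0.239,-0.001,0.1,0.055,0],
    [0.239,-0.001,0.2,0.055,0],
    [0.239,-0.001,0.3,0.055,0],
    [0.239,-0.001,0.34,0.055,0],
    [0.239,-0.001,0.34,0.055,0],
    [0.239,-0.001,0.34,0.055,0],
    [0.239,-0.001,0.34,0.055,0],
  ],
)

```text
time_s: 5.87
ee_pos: [547.2, 128.8, 146.2]
ee_rot: [179.9, 0.0, 112.0]
force: [-0.1, 0.6, -1.1]
gripper_width: 13.9
gripper_force: 50.0
```

```bash
python3 - <<'E'
from h import *
s=state(); print(s["time_s"],s["ee_pos"],s["ee_rot"],s["force"],s["torque"])
ims=[]
for n in("scene","wrist"):
    c=vision.camera_info(n); im=vision.grab_frame(n); np.save(n+"3.npy",im)
    p=proj(c,[546.4,128.4,76])[0]; h=40 if n=="scene" else 60
    x,y=int(p[0]),int(p[1])-(10 if n=="scene" else 0); print(n,p)
    ims.append(cv2.resize(im[y-h:y+h,x-h:x+h],(400,400),interpolation=2))
cv2.imwrite("pics/c3.png",np.hstack(ims)[:,:,::-1])
E
```

```text
5.8667 [547.20501164 128.76029798 146.18477798] [1.79864198e+02 1.99911850e-02 1.12037903e+02] [-0.06784713  0.61231309 -1.05821706] [0.00954185 0.03320588 0.01037577]
scene [280.2069969  165.40799124]
wrist [250.49570204 201.6587997 ]
```

View pics/c3.png

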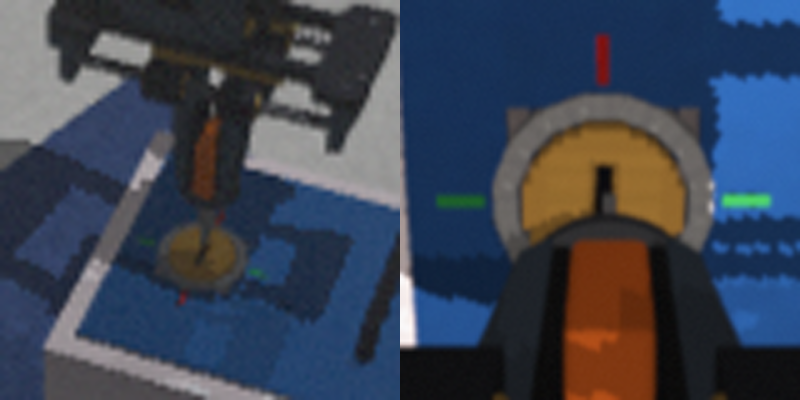

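The blade is just above the slot in both views. In the wrist crop, the slot is at x≈604 and the blade at x≈608, so I'll measure that offset.

```bash
python3 - <<'E'
from h import *
im=np.load("wrist3.npy"); g=cv2.cvtColor(im,cv2.COLOR_RGB2GRAY)
for r in range(188,207,2): print(r,g[r,244:264].tolist())
m=mask(im,(3,150,40),(18,255,255),(230,205,285,262))
for r in range(216,262,8):
    x=np.where(m[r])[0]; print(r,(x.min(),x.max()) if len(x) else None)
mr=mask(im,(165,90,40),(180,255,255),(230,140,280,180))|mask(im,(0,90,40),(6,255,255),(230,140,280,180)); print(cents(mr,6))
c=vision.camera_info("wrist");s=state();e=s["ee_pos"];y=np.radians(112.1);tx=np.array([np.cos(y),np.sin(y),0])
print(e,proj(c,[e+[0,0,-53],e+8*tx+[0,0,-53],e+6*tx+[0,0,-39],e+15*tx+[0,0,20]]))
E
```

```text
188 [114, 115, 114, 110, 112, 115, 113, 114, 113, 115, 114, 115, 116, 116, 115, 116, 117, 116, 116, 116]
190 [114, 113, 108, 99, 90, 77, 66, 67, 74, 80, 92, 101, 114, 116, 115, 116, 117, 116, 116, 116]
192 [112, 111, 105, 94, 70, 32, 11, 11, 14, 39, 80, 97, 110, 112, 113, 112, 113, 113, 113, 113]
194 [115, 115, 110, 97, 70, 33, 12, 12, 16, 45, 88, 101, 111, 115, 115, 113, 114, 114, 114, 114]
196 [116, 115, 111, 95, 63, 27, 12, 11, 15, 43, 82, 101, 112, 116, 115, 115, 115, 115, 115, 115]
198 [114, 111, 106, 91, 55, 21, 17, 25, 29, 48, 81, 102, 112, 114, 113, 114, 114, 113, 115, 113]
200 [112, 110, 104, 89, 49, 19, 28, 56, 62, 64, 75, 96, 109, 112, 111, 112, 111, 111, 111, 111]
202 [112, 110, 102, 76, 43, 17, 31, 59, 65, 65, 75, 99, 113, 113, 114, 114, 114, 114, 114, 114]
204 [91, 84, 79, 62, 40, 21, 28, 51, 57, 56, 63, 84, 96, 100, 106, 112, 115, 116, 115, 116]
206 [52, 43, 38, 33, 28, 29, 29, 31, 33, 32, 30, 34, 36, 39, 44, 51, 61, 76, 83, 95]
216 (np.int64(241), np.int64(264))
224 (np.int64(240), np.int64(265))
232 (np.int64(239), np.int64(265))
240 (np.int64(239), np.int64(266))
248 (np.int64(239), np.int64(266))
256 (np.int64(239), np.int64(266))
[(array([250.5, 158.4]), [249, 151, 4, 16, 59])]
[547.13066797 128.77292364 146.285795  ] [[251.6017093  208.83151989]
 [251.58305052 199.07766849]
 [251.58944724 207.73936825]
 [251.56981082 229.64895301]]
```

```bash
python3 - <<'E'
from h import *
c=vision.camera_info("wrist");s=state();e=s["ee_pos"];y=np.radians(112.1);tx=np.array([np.cos(y),np.sin(y),0])
print(e)
for z in (72,76,80):
  q=e.copy();q[2]=z
  print(z,proj(c,[q+10.5*tx,q+12*tx,q]).tolist())
q=e.copy();q[2]=74.3;print("red",proj(c,q+36*tx))
E
```

```text
[547.13066797 128.77292364 146.285795  ]
72 [[251.57587723114278, 188.1982137199339], [251.57263534311966, 186.47156291121257], [251.5983694946939, 200.12106776062492]]
76 [[251.57609806169575, 189.56566984406575], [251.5728038299642, 187.8149627281765], [251.5989492525109, 201.65157452457524]]
80 [[251.57632831627586, 190.9755329876141], [251.57298004867735, 189.20011257768365], [251.59954987316257, 203.22882741983435]]
red [[251.51942182 158.5772291 ]]
```

Emit:
servo_tool(
  rows=[
    [0,-0.0055,0,0,0],
    [0,-0.0055,0.02,0,0],
    [0,-0.0055,0.04,0,0],
    [0,-0.0055,0.05,0,0],
    [0,-0.0055,0.055,0,0],
    [0,-0.0055,0.055,0,0],
  ],
)

```text
time_s: 6.47
ee_pos: [544.9, 128.3, 133.5]
ee_rot: [-179.9, -0.0, 112.0]
force: [0.2, 0.0, -0.7]
gripper_width: 13.8
gripper_force: 50.0
```

Emit:
servo_tool(
  rows=[
    [0,0,0.003,0,0],
    [0,0,0.006,0,0],
    [0,0,0.009,0,0],
    [0,0,0.012,0,0],
    [0,0,0.015,0,0],
    [0,0,0.015,0,0],
  ],
)

```text
time_s: 6.97
ee_pos: [545.3, 128.3, 130.9]
ee_rot: [180.0, -0.0, 112.0]
force: [-0.1, -0.1, -0.8]
gripper_width: 13.7
gripper_force: 50.0
```

Emit:
servo_tool(
  rows=[
    [0,0,0.003,0,0],
    [0,0,0.006,0,0],
    [0,0,0.009,0,0],
    [0,0,0.01,0,0],
    [0,0,0.01,0,0],
  ],
)

```text
time_s: 7.38
ee_pos: [545.3, 128.4, 128.9]
ee_rot: [180.0, -0.0, 112.0]
force: [-0.1, 0.3, -0.9]
gripper_width: 13.5
gripper_force: 50.0
```

Emit:
servo_tool(
  rows=[
    [0,0,0.003,0,0],
    [0,0,0.006,0,0],
    [0,0,0.009,0,0],
    [0,0,0.01,0,0],
    [0,0,0.01,0,0],
  ],
)

```text
time_s: 7.8
ee_pos: [545.3, 128.3, 126.9]
ee_rot: [180.0, -0.0, 112.0]
force: [0.5, -0.0, -1.4]
gripper_width: 13.8
gripper_force: 50.0
```

Emit:
servo_tool(
  rows=[
    [0,0,0.002,0,0],
    [0,0,0.004,0,0],
    [0,0,0.005,0,0],
    [0,0,0.005,0,0],
  ],
)

```text
time_s: 8.13
ee_pos: [545.3, 128.4, 126.5]
ee_rot: [180.0, 0.0, 112.0]
force: [-0.7, 0.6, 4.3]
gripper_width: 13.9
gripper_force: 50.0
```

```bash
python3 - <<'E'
from h import *
ims=[]
for n in("scene","wrist"):
    c=vision.camera_info(n); im=vision.grab_frame(n); np.save(n+"4.npy",im)
    p=proj(c,[546.4,128.4,76])[0]; h=25 if n=="scene" else 40
    x,y=int(p[0]),int(p[1])-(5 if n=="scene" else 5); print(n,p)
    ims.append(cv2.resize(im[y-h:y+h,x-h:x+h],(400,400),interpolation=2))
cv2.imwrite("pics/c4.png",np.hstack(ims)[:,:,::-1])
E
```

```text
scene [280.2069969  165.40799124]
wrist [253.0639202  210.47545763]
```

View pics/c4.png

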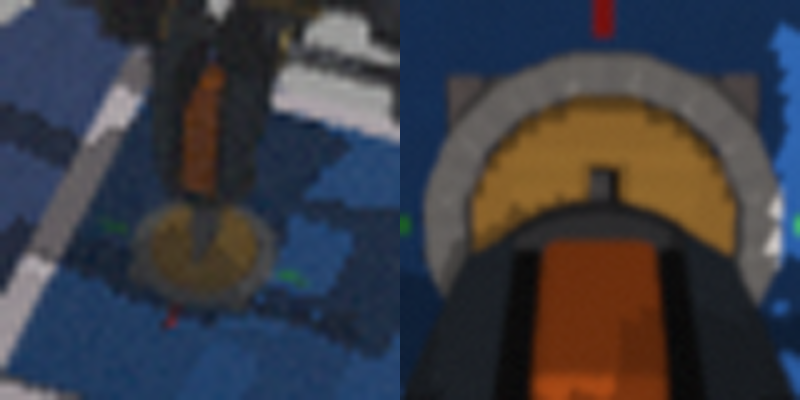

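The blade's end shows in the slot at crop (600,185), against the slot's left side with a dark gap to its right. I'll check the numbers before pressing.

```bash
python3 - <<'E'
from h import *
im=np.load("wrist4.npy"); g=cv2.cvtColor(im,cv2.COLOR_RGB2GRAY)
print(list(range(244,264)))
for r in range(194,211,1): print(r,g[r,244:264].tolist())
m=mask(im,(3,150,40),(18,255,255),(230,205,285,262))
for r in range(220,262,12): x=np.where(m[r])[0]; print(r,x.min(),x.max())
s=state();print(s["ee_pos"],s["force"],s["torque"])
E
```

```text
[244, 245, 246, 247, 248, 249, 250, 251, 252, 253, 254, 255, 256, 257, 258, 259, 260, 261, 262, 263]
194 [106, 106, 105, 106, 104, 106, 105, 104, 105, 104, 106, 104, 105, 105, 104, 106, 104, 105, 104, 105]
195 [107, 107, 107, 106, 107, 108, 106, 108, 107, 108, 107, 106, 108, 107, 107, 106, 107, 108, 107, 108]
196 [108, 110, 107, 109, 107, 106, 105, 105, 105, 105, 106, 107, 106, 105, 107, 110, 109, 109, 109, 110]
197 [108, 110, 108, 107, 107, 101, 96, 91, 89, 91, 91, 97, 98, 99, 101, 106, 108, 109, 109, 110]
198 [108, 107, 108, 108, 105, 96, 86, 68, 63, 61, 65, 68, 74, 88, 94, 105, 108, 108, 108, 108]
199 [106, 107, 105, 106, 102, 95, 84, 56, 46, 45, 43, 35, 50, 81, 91, 104, 106, 107, 106, 107]
200 [106, 105, 106, 105, 103, 95, 85, 63, 54, 55, 48, 25, 43, 78, 93, 101, 105, 106, 105, 106]
201 [106, 107, 105, 106, 103, 94, 85, 67, 60, 58, 51, 27, 43, 81, 91, 103, 106, 106, 105, 106]
202 [107, 106, 109, 108, 105, 95, 81, 67, 63, 61, 52, 27, 44, 82, 94, 104, 107, 107, 109, 106]
203 [99, 100, 105, 108, 103, 90, 75, 61, 60, 58, 51, 29, 44, 80, 95, 105, 109, 109, 108, 108]
204 [86, 84, 93, 91, 87, 77, 62, 53, 50, 49, 44, 27, 39, 70, 89, 103, 107, 108, 107, 109]
205 [71, 64, 65, 56, 53, 48, 43, 37, 36, 35, 32, 26, 30, 48, 66, 84, 91, 98, 101, 105]
206 [47, 40, 36, 32, 32, 32, 30, 30, 30, 31, 30, 30, 28, 31, 35, 45, 58, 70, 77, 87]
207 [32, 31, 32, 31, 33, 32, 34, 35, 36, 36, 36, 34, 32, 31, 32, 31, 34, 39, 43, 53]
208 [33, 36, 37, 40, 40, 40, 41, 42, 42, 43, 43, 41, 41, 41, 39, 37, 37, 34, 34, 34]
209 [41, 43, 44, 43, 44, 45, 44, 44, 44, 44, 44, 44, 44, 44, 43, 44, 42, 41, 40, 36]
210 [44, 44, 44, 44, 44, 44, 44, 45, 44, 44, 44, 44, 44, 43, 44, 43, 45, 45, 44, 41]
220 241 264
232 239 265
244 239 266
256 239 266
[545.3171791  128.3756182  126.39500002] [-0.35483629 -0.51540015  4.33115687] [-0.11065829  0.08608734 -0.03654546]
```

The blade is between both chamfers, touching the left wall. I'll shift it 0.6 mm right and check the force.

Emit:
servo_tool(
  rows=[
    [0,0.0015,0,0,0],
    [0,0.003,0,0,0],
    [0,0.003,0,0,0],
  ],
)

```text
time_s: 8.48
ee_pos: [545.4, 128.4, 126.1]
ee_rot: [-180.0, -0.0, 112.0]
force: [-2.0, 0.2, 5.8]
gripper_width: 13.8
gripper_force: 50.0
```

Emit:
servo_tool(
  rows=[
    [0,0,0.001,0,0],
    [0,0,0.002,0,0],
    [0,0,0.003,0,0],
    [0,0,0.003,0,0],
  ],
)

```text
time_s: 8.82
ee_pos: [545.5, 128.4, 125.6]
ee_rot: [-180.0, 0.0, 112.0]
force: [-1.4, -0.7, 6.0]
gripper_width: 13.9
gripper_force: 50.0
```

Emit:
servo_tool(
  rows=[
    [0,0,0.002,0,0],
    [0,0,0.004,0,0],
    [0,0,0.005,0,0],
    [0,0,0.005,0,0],
  ],
)

```text
time_s: 9.15
ee_pos: [545.5, 128.4, 125.0]
ee_rot: [-180.0, 0.0, 112.0]
force: [-2.8, -0.9, 9.1]
gripper_width: 13.9
gripper_force: 50.0
```

Emit:
servo_tool(
  rows=[
    [0,0,0.001,0,0],
    [0,0,0.002,0,0],
    [0,0,0.003,0,0],
    [0,0,0.003,0,0],
  ],
)

```text
time_s: 9.48
ee_pos: [545.5, 128.4, 124.7]
ee_rot: [-180.0, 0.0, 112.0]
force: [-3.0, -0.9, 9.3]
gripper_width: 13.8
gripper_force: 50.0
```

Emit:
servo_tool(
  rows=[
    [0,-0.001,0.002,0,0],
    [0,-0.001,0.004,0,0],
    [0,-0.001,0.005,0,0],
    [0,-0.001,0.005,0,0],
  ],
)

```text
time_s: 9.82
ee_pos: [545.5, 128.4, 124.1]
ee_rot: [180.0, 0.0, 112.0]
force: [-2.3, -1.0, 11.0]
gripper_width: 14.0
gripper_force: 50.0
```

```bash
python3 - <<'E'
from h import *
s=state();print(s["ee_pos"],s["force"],s["torque"])
im=vision.grab_frame("wrist"); g=cv2.cvtColor(im,cv2.COLOR_RGB2GRAY)
for r in range(196,210,2): print(r,g[r,244:264].tolist())
E
```

```text
[545.46706694 128.42686584 124.08137298] [-2.34085661 -1.00232148 11.03239667] [-0.25975819  0.83998221  0.01777401]
196 [109, 109, 108, 107, 106, 106, 106, 106, 107, 107, 106, 107, 105, 106, 106, 109, 109, 109, 109, 109]
198 [106, 107, 107, 107, 103, 95, 90, 78, 74, 73, 72, 69, 68, 79, 93, 106, 108, 108, 109, 109]
200 [105, 105, 106, 104, 101, 91, 80, 62, 57, 52, 39, 27, 51, 82, 94, 102, 104, 105, 105, 105]
202 [108, 107, 105, 100, 98, 92, 81, 66, 61, 59, 47, 30, 53, 84, 96, 105, 107, 107, 107, 106]
204 [98, 95, 90, 73, 69, 67, 65, 56, 51, 52, 44, 30, 44, 74, 91, 104, 107, 107, 109, 108]
206 [45, 41, 35, 32, 31, 32, 31, 29, 28, 29, 29, 27, 29, 33, 39, 46, 56, 69, 77, 86]
208 [34, 36, 37, 40, 40, 40, 42, 42, 41, 43, 41, 42, 39, 41, 39, 37, 37, 35, 33, 34]
```

Emit:
servo_tool(
  rows=[
    [0,0,0.002,0,0],
    [0,0,0.003,0,0],
    [0,0,0.003,0.01,0],
    [0,0,0.003,0.03,0],
    [0,0,0.003,0.06,0],
    [0,0,0.003,0.09,0],
    [0,0,0.003,0.12,0],
    [0,0,0.003,0.12,0],
  ],
)

```text
time_s: 10.53
ee_pos: [545.5, 128.5, 123.8]
ee_rot: [180.0, -0.0, 101.2]
force: [-2.7, -1.1, 13.2]
gripper_width: 13.5
gripper_force: 50.0
```

```bash
python3 - <<'E'
from h import *
s=state();print(s["ee_pos"],s["ee_rot"],s["force"],s["torque"])
im=vision.grab_frame("wrist"); cv2.imwrite("pics/w5.png",cv2.resize(im[150:250,195:315],(720,600),interpolation=2)[:,:,::-1])
E
```

```text
[545.48211138 128.52109418 123.7847139 ] [ 1.79961581e+02 -5.25046877e-03  1.01152056e+02] [-2.70249659 -1.08256638 13.21937784] [-0.21603881  0.83661437  0.01023494]
```

View pics/w5.png

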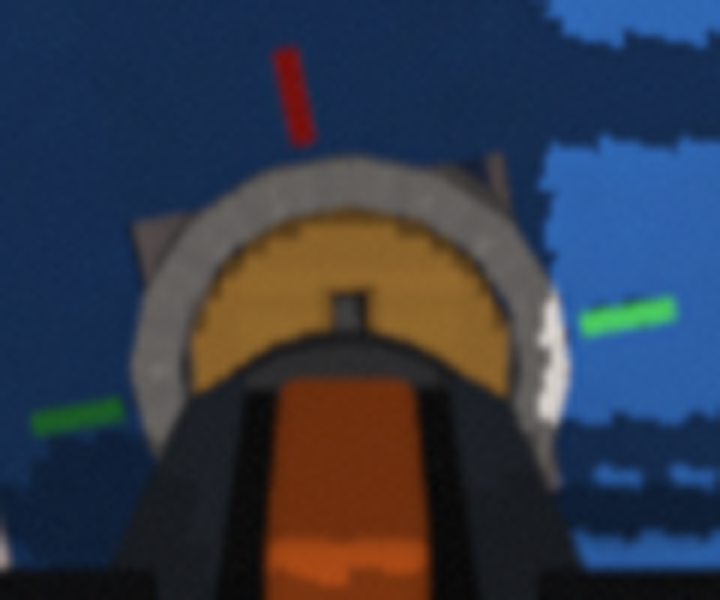

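The slot is turning with the blade: the red mark is tilted in the tool view while the slot stays vertical. The force is steady at about 14 N, so I'll continue.

Emit:
servo_tool(
  rows=[
    [0,0,0,0.04,0],
    [0,0,0,0.08,0],
    [0,0,0,0.12,0],
    [0,0,0,0.16,0],
    [0,0,0,0.2,0],
    [0,0,0,0.24,0],
    [0,0,0,0.28,0],
    [0,0,0,0.32,0],
    [0,0,0,0.36,0],
    [0,0,0,0.4,0],
    [0,0,0,0.4,0],
  ],
)

```text
time_s: 11.5
ee_pos: [546.0, 128.6, 123.9]
ee_rot: [179.9, -0.1, 65.1]
force: [-2.5, -0.8, 13.1]
gripper_width: 14.1
gripper_force: 50.0
```

Emit:
servo_tool(
  rows=[
    [0,0,0,0.04,0],
    [0,0,0,0.08,0],
    [0,0,0,0.12,0],
    [0,0,0,0.16,0],
    [0,0,0,0.2,0],
    [0,0,0,0.24,0],
    [0,0,0,0.28,0],
    [0,0,0,0.32,0],
    [0,0,0,0.36,0],
    [0,0,0,0.4,0],
    [0,0,0,0.44,0],
    [0,0,0,0.46,0],
    [0,0,0,0.46,0],
  ],
)

```text
time_s: 12.58
ee_pos: [546.0, 128.5, 123.9]
ee_rot: [180.0, -0.1, 23.8]
force: [-2.2, -1.1, 13.2]
gripper_width: 13.8
gripper_force: 50.0
```

```bash
python3 - <<'E'
from h import *
s=state();print(s["ee_pos"],s["ee_rot"],s["force"],s["torque"])
E
```

```text
[546.01114073 128.5403508  123.87256759] [ 1.79974401e+02 -1.05549358e-01  2.37785089e+01] [-2.18391935 -1.10016411 13.23660889] [-0.24422032  0.76785131  0.05033558]
```

Emit:
servo_tool(
  rows=[
    [0,0,0,0.01,0],
    [0,0,0,0.02,0],
    [0,0,0,0.02,0],
  ],
)

```text
time_s: 12.83
ee_pos: [546.0, 128.6, 123.9]
ee_rot: [180.0, -0.1, 22.0]
force: [-3.0, 0.2, 13.4]
gripper_width: 14.3
gripper_force: 50.0
```

```bash
python3 -c "
from workcell import state;s=state();print(s['ee_rot'][2],s['force'],s['torque'])"
```

```text
22.01285985947698 [-2.99950776  0.17193362 13.39855457] [-0.26601076  0.78954887  0.0605388 ]
```

Emit:
servo_tool(
  rows=[
    [0,0,0,0.01,0],
    [0,0,0,0.02,0],
    [0,0,0,0.02,0],
  ],
)

```text
time_s: 13.08
ee_pos: [546.0, 128.6, 123.9]
ee_rot: [180.0, -0.1, 20.2]
force: [-2.9, -0.2, 13.3]
gripper_width: 13.7
gripper_force: 50.0
```

```bash
python3 -c "
from workcell import state;s=state();print(s['ee_rot'][2],s['force'],s['torque'])"
```

```text
20.216605314705795 [-2.88462338 -0.1708326  13.26209944] [-0.23308805  0.77386118  0.03540608]
```

Emit:
servo_tool(
  rows=[
    [0,0,0,0.01,0],
    [0,0,0,0.02,0],
    [0,0,0,0.02,0],
  ],
)

```text
time_s: 13.33
ee_pos: [546.0, 128.6, 123.9]
ee_rot: [180.0, -0.1, 18.4]
force: [-2.1, -0.9, 12.5]
gripper_width: 13.6
gripper_force: 50.0
```

```bash
python3 -c "
from workcell import state;s=state();print(s['ee_rot'][2],s['force'],s['torque'])"
```

```text
18.416318520275244 [-2.09421432 -0.85146513 12.51217091] [-0.24881741  0.78878164  0.07220206]
```

Emit:
servo_tool(
  rows=[
    [0,0,0,0.01,0],
    [0,0,0,0.02,0],
    [0,0,0,0.02,0],
  ],
)

```text
time_s: 13.58
ee_pos: [546.1, 128.6, 123.9]
ee_rot: [180.0, -0.1, 16.6]
force: [-2.1, 0.4, 11.9]
gripper_width: 13.9
gripper_force: 50.0
```

```bash
python3 -c "
from workcell import state;s=state();print(s['ee_rot'][2],s['force'],s['torque'])"
```

```text
16.613986068382594 [-2.12200179  0.37567756 11.85594823] [-0.19283857  0.81525775  0.04754059]
```

Emit:
servo_tool(
  rows=[
    [0,0,0.001,0.01,0],
    [0,0,0.002,0.015,0],
    [0,0,0.002,0.015,0],
  ],
)

```text
time_s: 13.83
ee_pos: [546.1, 128.6, 123.6]
ee_rot: [180.0, -0.1, 15.3]
force: [-2.7, -0.6, 13.3]
gripper_width: 14.1
gripper_force: 50.0
```

```bash
python3 - <<'E'
from h import *
s=state();print(s['ee_rot'][2],s['force'],s['torque'])
im=vision.grab_frame("wrist"); cv2.imwrite("pics/w6.png",cv2.resize(im[150:250,195:315],(720,600),interpolation=2)[:,:,::-1])
E
```

```text
15.279622270857242 [-2.65412256 -0.64191944 13.30300085] [-0.1842294   0.85681051  0.07192669]
```

View pics/w6.png

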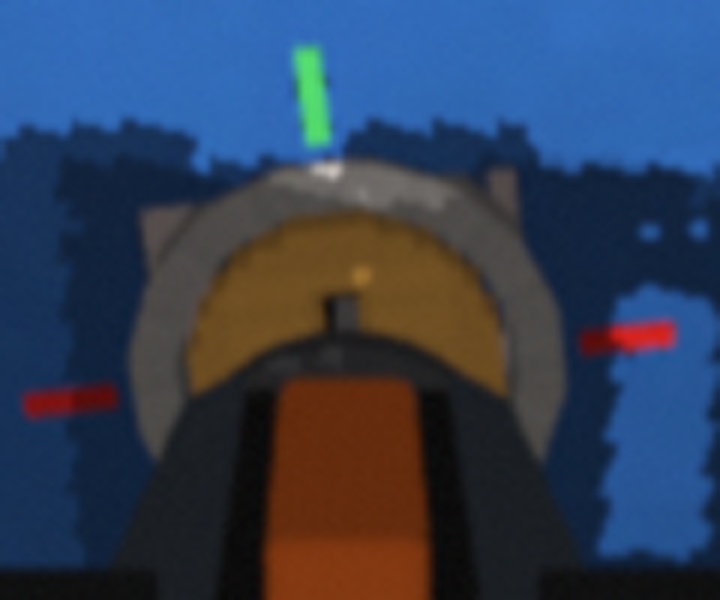

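The green mark is tilted left of the blade and the slot is just short of it. I'll creep on until the stop shows up in the torque.

Emit:
servo_tool(
  rows=[
    [0,0,0,0.01,0],
    [0,0,0,0.02,0],
    [0,0,0,0.02,0],
  ],
)

```text
time_s: 14.13
ee_pos: [546.1, 128.7, 123.7]
ee_rot: [-180.0, -0.1, 13.5]
force: [-3.6, 0.6, 13.1]
gripper_width: 13.5
gripper_force: 50.0
```

```bash
python3 -c "
from workcell import state;s=state();print(s['ee_rot'][2],s['force'],s['torque'])"
```

```text
13.477029046401313 [-3.61531899  0.63397123 13.13450477] [-0.21429554  0.83256191  0.1210875 ]
```

Emit:
servo_tool(
  rows=[
    [0,0,0,0.01,0],
    [0,0,0,0.015,0],
    [0,0,0,0.015,0],
  ],
)

```text
time_s: 14.38
ee_pos: [546.1, 128.7, 123.6]
ee_rot: [-180.0, -0.1, 12.1]
force: [-2.5, -0.6, 13.9]
gripper_width: 13.8
gripper_force: 50.0
```

```bash
python3 -c "
from workcell import state;s=state();print(s['ee_rot'][2],s['force'],s['torque'])"
```

```text
12.149916534528709 [-2.45420208 -0.61132176 13.94343367] [-0.07798305  0.88181433  0.22098998]
```

Torque has risen to 0.22 N m with the arm at the end of travel, so the lock is on its stop. I'll relax the turn within the slot's play, then lift.

Emit:
servo_tool(
  rows=[
    [0,0,0,0,0],
    [0,0,0,-0.03,0],
    [0,0,-0.01,-0.04,0],
    [0,0,-0.02,-0.04,0],
    [0,0,-0.04,-0.04,0],
    [0,0,-0.06,-0.04,0],
    [0,0,-0.09,-0.04,0],
    [0,0,-0.15,-0.04,0],
    [0,0,-0.25,-0.04,0],
    [0,0,-0.35,-0.04,0],
    [-0.1,0,-0.45,-0.04,0],
    [-0.25,0,-0.45,-0.04,0],
    [-0.25,0,-0.45,-0.04,0],
    [-0.25,0,-0.45,-0.04,0],
  ],
)

```text
time_s: 15.55
ee_pos: [495.5, 117.8, 212.1]
ee_rot: [-180.0, -0.0, 15.7]
force: [-0.0, 0.7, -0.3]
gripper_width: 13.6
gripper_force: 50.0
```

```bash
python3 - <<'E'
from h import *
s=state();print(s['time_s'],s['ee_pos'],s['ee_rot'],s['force'],s["gripper_width"])
c=vision.camera_info("wrist");im=vision.grab_frame("wrist");np.save("w7.npy",im)
print(proj(c,[546.3,128.5,76]))
x,y=proj(c,[546.3,128.5,76])[0].astype(int)
y=max(y,80);cv2.imwrite("pics/w7.png",cv2.resize(im[y-80:y+220,max(x-150,0):x+150],(600,600),interpolation=2)[:,:,::-1])
E
```

```text
15.55 [495.54801445 117.78066693 212.10251106] [-1.79993289e+02 -6.85348003e-03  1.57331949e+01] [-0.00292633  0.72212266 -0.33161191] 13.615800871948835
[[255.50650755 131.83512065]]
```

View pics/w7.png

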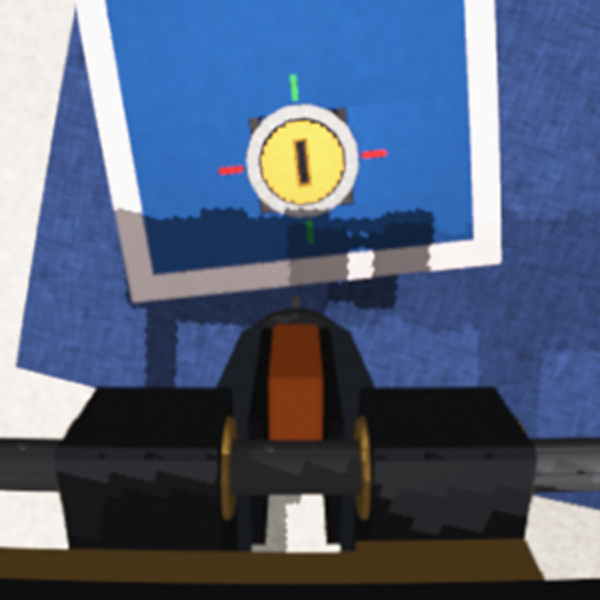

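The slot now lies along the green marks at crop (303,162). I'll check the angle numerically, since I've used all ten pictures.

```bash
python3 - <<'E'
from h import *
im=np.load("w7.npy"); c=vision.camera_info("wrist")
roi=(205,85,310,190)
mr=mask(im,(165,90,60),(180,255,255),roi)|mask(im,(0,90,60),(6,255,255),roi); mg=mask(im,(40,80,50),(95,255,255),roi); mb=mask(im,(10,90,60),(35,255,255),roi)
R=[onplane(c,a[0],74.3) for a in cents(mr,6)];G=[onplane(c,a[0],74.3) for a in cents(mg,6)];print(len(R),len(G))
an=lambda d:np.degrees(np.arctan2(d[1],d[0]))%180
print("red",an(R[0]-R[1]),"green",[an(G[0]-g) for g in G[1:]],"c",(R[0]+R[1])/2)
b=cv2.convexHull(max(cv2.findContours(mb,0,2)[0],key=cv2.contourArea))
dk=cv2.inRange(cv2.cvtColor(im,cv2.COLOR_RGB2GRAY),0,90); f=np.zeros_like(dk); cv2.fillConvexPoly(f,b,255); f=cv2.erode(f,None,iterations=3)
cn=max(cv2.findContours(dk&f,0,2)[0],key=cv2.contourArea);vx,vy,x,y=cv2.fitLine(np.argwhere((dk&f)>0)[:,::-1].astype(np.float32),2,0,.01,.01).ravel()
s=np.array([x,y]);d=np.array([vx,vy])*8; print("slot",an(onplane(c,s+d,76)-onplane(c,s-d,76)), (dk&f>0).sum())
# key in hand: grip extents
m=mask(im,(3,150,40),(18,255,255),(225,200,290,275)); print(cents(m,50))
print([int(im[r,253,0]) for r in range(200,276,3)])
E
```

```text
2 2
red 112.19006081111797 green [np.float64(22.112175724489504)] c [547.62977902 128.52521988  74.3       ]
slot 22.31595833868164 74
[(array([252.4, 242.8]), [238, 213, 29, 59, 1577]), (array([285.9, 267. ]), [283, 260, 7, 15, 62])]
[57, 58, 30, 42, 52, 101, 100, 101, 100, 101, 102, 100, 102, 110, 130, 131, 130, 132, 130, 131, 131, 132, 131, 129, 35, 38]
```

The slot is at 22.3° against 22.1° for the green marks, so the lock is seated. Now back to the stand, with a look from beside it.

Emit:
servo_tool(
  rows=[
    [-0.08,0.2,0,0,0],
    [-0.16,0.39,0,0,0],
    [-0.24,0.58,0,0,0],
    [-0.32,0.78,0,0,0],
    [-0.32,0.78,0,0,0],
  ],
)

```text
time_s: 16.02
ee_pos: [477.3, -55.6, 211.3]
ee_rot: [179.8, 0.1, 15.4]
force: [0.3, 0.2, -0.8]
gripper_width: 13.9
gripper_force: 50.0
```

Emit:
servo_tool(
  rows=[
    [-0.08,0.2,0,0.07,0],
    [-0.16,0.39,0,0.14,0],
    [-0.24,0.58,0,0.21,0],
    [-0.32,0.78,0,0.28,0],
    [-0.32,0.78,0,0.297,0],
    [-0.32,0.78,0,0.297,0],
    [-0.32,0.78,0,0.297,0],
    [-0.32,0.78,0,0.297,0],
  ],
)

```text
time_s: 16.68
ee_pos: [458.5, -215.8, 211.4]
ee_rot: [-179.9, 0.0, -10.9]
force: [0.8, -0.4, -1.8]
gripper_width: 13.5
gripper_force: 50.0
```

```bash
python3 - <<'E'
from h import *
s=state();e=s["ee_pos"];print(s['time_s'],e,s['ee_rot'],s["gripper_width"])
c=vision.camera_info("wrist");im=vision.grab_frame("wrist");np.save("w8.npy",im);np.save("w8c.npy",c)
p=proj(c,[506.5,-227,55])[0];print(p,"px/mm",proj(c,[507.5,-227,55])[0]-p)
x0,y0=p.astype(int)
g=cv2.cvtColor(im,cv2.COLOR_RGB2GRAY)
for r in range(y0-24,y0+25,4): print(r,g[r,x0-44:x0+45:4].tolist())
E
```

```text
16.6833 [ 458.50387663 -215.79560866  211.35298957] [-1.79945398e+02  3.96997677e-02 -1.08699256e+01] 13.523449389745569
[254.28510322 132.26433371] px/mm [-0.17638672 -0.9346585 ]
108 [97, 92, 88, 94, 141, 239, 250, 250, 249, 249, 249, 249, 249, 249, 249, 249, 249, 244, 222, 222, 215, 238, 243]
112 [97, 88, 81, 251, 249, 249, 249, 249, 249, 249, 249, 249, 249, 249, 249, 249, 249, 248, 219, 215, 220, 241, 244]
116 [87, 91, 85, 249, 249, 249, 249, 249, 249, 249, 249, 249, 249, 249, 249, 249, 249, 249, 222, 219, 227, 222, 241]
120 [90, 92, 89, 207, 249, 249, 249, 249, 249, 249, 248, 235, 248, 249, 249, 249, 249, 248, 224, 224, 220, 222, 226]
124 [100, 98, 95, 114, 249, 249, 249, 249, 249, 199, 68, 70, 66, 172, 247, 247, 247, 248, 234, 222, 221, 219, 211]
128 [87, 75, 92, 88, 251, 249, 249, 249, 250, 74, 72, 70, 78, 45, 248, 248, 248, 247, 240, 216, 214, 210, 223]
132 [88, 90, 89, 85, 249, 249, 249, 249, 249, 78, 83, 70, 67, 62, 234, 246, 244, 244, 243, 212, 219, 221, 223]
136 [87, 90, 86, 86, 199, 249, 249, 249, 250, 85, 88, 80, 80, 80, 245, 245, 244, 243, 243, 214, 221, 215, 222]
140 [87, 84, 87, 93, 110, 249, 249, 249, 249, 237, 98, 90, 89, 204, 244, 244, 243, 242, 243, 223, 219, 219, 225]
144 [94, 86, 90, 94, 85, 251, 249, 249, 249, 249, 249, 237, 243, 243, 244, 245, 244, 243, 243, 228, 223, 222, 217]
148 [92, 84, 85, 91, 94, 249, 249, 249, 249, 249, 249, 247, 245, 244, 244, 243, 243, 243, 243, 239, 223, 223, 221]
152 [89, 85, 81, 81, 95, 196, 249, 249, 249, 249, 249, 247, 244, 244, 243, 243, 243, 243, 241, 239, 225, 230, 224]
156 [59, 95, 39, 41, 44, 81, 249, 249, 249, 249, 249, 246, 243, 243, 242, 236, 223, 221, 203, 223, 204, 99, 130]
```

The hole shows up clearly, so I'll find its centre.

```bash
python3 - <<'E'
from h import *
im=np.load("w8.npy");c=np.load("w8c.npy",allow_pickle=True).item();s=state()
g=cv2.cvtColor(im,cv2.COLOR_RGB2GRAY);m=np.zeros_like(g);m[115:150,236:274]=cv2.inRange(g,0,160)[115:150,236:274]
cn=max(cv2.findContours(m,0,2)[0],key=cv2.contourArea);el=cv2.fitEllipse(cn);print(el)
h=onplane(c,el[0],55);e=s["ee_pos"];y=np.radians(s["ee_rot"][2]);d=h-e
print("hole",h,"tcp",e,"tool d",d[0]*np.cos(y)+d[1]*np.sin(y),d[0]*np.sin(y)-d[1]*np.cos(y))
E
```

```text
((254.31605529785156, 131.64834594726562), (20.622886657714844, 20.8326358795166), 125.84491729736328)
hole [ 507.12989373 -227.1531074    55.        ] tcp [ 458.51766352 -215.59941283  211.4974331 ] tool d 49.91773907406344 2.20365840075827
```

Emit:
servo_tool(
  rows=[
    [0.15,0.008,0,0,0],
    [0.25,0.008,0,0,0],
    [0.25,0.008,0.15,0,0],
    [0.25,0.008,0.3,0,0],
    [0.25,0.008,0.42,0,0],
    [0.25,0.008,0.46,0,0],
    [0.25,0.008,0.46,0,0],
    [0.25,0.008,0.46,0,0],
  ],
)

```text
time_s: 17.4
ee_pos: [507.7, -227.6, 120.5]
ee_rot: [180.0, -0.1, -10.9]
force: [0.4, -1.4, -0.1]
gripper_width: 13.9
gripper_force: 50.0
```

Emit:
servo_tool(
  rows=[
    [0,0,0.02,0,0],
    [0,0,0.04,0,0],
    [0,0,0.06,0,0],
    [0,0,0.08,0,0],
    [0,0,0.1,0,0],
    [0,0,0.1,0,0],
  ],
)

```text
time_s: 17.9
ee_pos: [506.3, -228.0, 98.9]
ee_rot: [-180.0, 0.1, -11.0]
force: [-0.0, -0.4, -1.7]
gripper_width: 13.9
gripper_force: 50.0
```

Tip is in the hole with no contact. Going down the rest of the way.

Emit:
servo_tool(
  rows=[
    [0,0,0.03,0,0],
    [0,0,0.06,0,0],
    [0,0,0.09,0,0],
    [0,0,0.12,0,0],
    [0,0,0.14,0,0],
    [0,0,0.148,0,0],
    [0,0,0.148,0,0],
  ],
)

```text
time_s: 18.48
ee_pos: [506.5, -228.0, 69.5]
ee_rot: [-180.0, 0.1, -11.0]
force: [-0.3, 0.4, -1.9]
gripper_width: 13.8
gripper_force: 50.0
```

Emit:
servo_tool(
  rows=[
    [0,0,0.003,0,0],
    [0,0,0.006,0,0],
    [0,0,0.009,0,0],
    [0,0,0.009,0,0],
  ],
)

```text
time_s: 18.82
ee_pos: [506.9, -228.2, 68.4]
ee_rot: [-180.0, -0.0, -11.0]
force: [-0.0, -0.1, -0.7]
gripper_width: 13.9
gripper_force: 50.0
```

Emit:
servo_tool(
  rows=[
    [0,0,0.003,0,0],
    [0,0,0.006,0,0],
    [0,0,0.006,0,0],
  ],
)

```text
time_s: 19.07
ee_pos: [506.8, -228.1, 67.1]
ee_rot: [-180.0, 0.0, -11.0]
force: [-0.7, 0.3, -1.1]
gripper_width: 14.2
gripper_force: 50.0
```

Emit:
servo_tool(
  rows=[
    [0,0,0.002,0,0],
    [0,0,0.004,0,0],
    [0,0,0.004,0,0],
  ],
)

```text
time_s: 19.32
ee_pos: [506.8, -228.1, 66.3]
ee_rot: [-180.0, 0.0, -11.0]
force: [0.5, 0.5, -0.6]
gripper_width: 13.8
gripper_force: 50.0
```

Emit:
servo_tool(
  rows=[
    [0,0,0,0,0.18],
    [0,0,0,0,0.22],
    [0,0,0,0,0.3],
    [0,0,0,0,0.45],
    [0,0,0,0,0.5],
    [0,0,0,0,0.5],
    [0,0,-0.05,0,0.5],
    [0,0,-0.15,0,0.5],
    [0,0,-0.3,0,0.5],
    [0,0,-0.5,0,0.5],
    [0,0,-0.69,0,0.5],
    [0,0,-0.69,0,0.5],
    [0,0,-0.69,0,0.5],
  ],
  force=5,
)

```text
time_s: 20.4
ee_pos: [508.2, -228.8, 207.7]
ee_rot: [179.9, -0.4, -11.0]
force: [-0.2, -0.1, 0.5]
gripper_width: 45.2
gripper_force: 0.0
```

```bash
python3 - <<'E'
from h import *
s=state();print(s['time_s'],s["ee_pos"],s['ee_rot'],s["gripper_width"],s["force"])
c=vision.camera_info("wrist");im=vision.grab_frame("wrist")
print("expect grip top centre",proj(c,[507,-227.3,100]))
m=mask(im,(3,150,60),(18,255,255),(225,150,285,230)); print(cents(m,30))
ys,xs=np.where(m); x=int(np.median(xs)); col=im[:,x,0]; rows=np.where(m[:,x])[0]; print(rows.min(),rows.max(),col[rows.min()-2:rows.max()+3:2].tolist())
r={}
for n,k in (("top",(295,175,330,215)),("scene",(165,210,205,255))):
    i2=vision.grab_frame(n); cc=vision.camera_info(n)
    a=max(cents(mask(i2,(3,150,100),(18,255,255),k)),key=lambda t:t[1][4]); print(n,a)
E
```

```text
20.4 [ 508.18086297 -228.7878383   207.72718572] [179.90790231  -0.37929296 -10.99543064] 45.204336739865965 [-0.24496178 -0.08395686  0.53277266]
expect grip top centre [[250.83011793 192.17831525]]
[(array([251.9, 185.8]), [245, 168, 15, 37, 519])]
168 204 [58, 95, 101, 100, 103, 124, 132, 132, 133, 131, 133, 132, 132, 132, 131, 131, 132, 132, 132, 132, 133]Traceback (most recent call last):
  File "<stdin>", line 10, in <module>
ValueError: max() iterable argument is empty
```

From the wrist view the key matches its original appearance: upright, seated, and top-face size and side strip the same as before. The gripper is clear, so I'm handing in.

Emit:
servo_tool(
  rows=[
    [0,0,-0.1,0,0.5],
    [0,0,-0.1,0,0.5],
    [0,0,-0.1,0,0.5],
    [0,0,-0.1,0,0.5],
  ],
)

```text
time_s: 20.83
ee_pos: [506.2, -227.8, 222.8]
ee_rot: [-180.0, 0.1, -11.0]
force: [-0.4, -0.4, -0.1]
gripper_width: 45.6
gripper_force: 0.0
```

```bash
python3 -c "
from workcell import job_done;print(job_done())"
```

```text
the job is handed in; nothing more can be done
None
```

The lock measured seated (slot within about 0.2° of the green marks), the orange key is back upright in its stand and released, and the job was handed in at about 21 s of the 61 s allowed; no verdict came back.

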